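Fit the six-tube rotor on the centrifuge drive

ROBOT

A 7-joint arm with a two-finger parallel gripper is mounted at the origin on the work surface. World frame = base frame: x ahead of the robot, y to its left, z up, the work surface at z = 0. Lengths are in m, angles in rad, forces in N, time in s.
With the tool pointing down it reaches from about 0.4 to 0.85 m from the base axis. Payload 10.4 kg.
Tool frame: the origin (TCP) lies on the mounting face of the last link; the fingertips stand r.tips_ahead ahead of it and the grasp point (between the pads) lies 164 mm ahead of it (r.tips_ahead is the distance from the TCP to the fingertips, in m); z points along the fingers, y is the line along which they close (so a half turn about z gives the same grasp; the last joint's range is limited). The gripper opens to 87 mm and grips with 3 to 60 N. Pads are 19 mm wide; open, the fingers measure 117 mm over their backs; the gripper's body (75 mm by 190 mm) begins 51 mm behind the grasp point.
Start: joints at [1.123, 0.332, -0.065, 1.46, 0.022, 1.35, -0.088], TCP at [0.258, -0.569, 0.405] pointing down, gripper open.
Joint ranges: [-2.6, 2.6], [-0.5, 2.12], [-1.47, 1.34], [0.16, 2.42], [-1.27, 4.41], [0.06, 2.06], [-2.6, 2.6]. Speed limits (rad/s): [2.22, 2.22, 2.79, 2.79, 3.14, 3.14, 3.14].

INTERFACE

Orientations are given as a unit quaternion [x, y, z, w].
In Python, from bench import telemetry, imaging, job, r gives the robot as it stands.
- The arm moves only by the tool move_arm, never from a script. Its argument "steps" is a list of rows, each an object of numbers: "dx", "dy", "dz": the shift along the tool's x, y, z in cm; "spin": the turn about the tool's z in rad. In form: [{"dx": .., "dy": .., "dz": .., "spin": ..}, ...]. A call has 1 to 12 rows; each row shifts and turns the commanded pose from where the row before left it, along the tool's axes as they then stand; what a row does not reach is not made up. A row lasts 1/10 s, in which the tool goes at most 50 mm and 8.59 degrees, less where a joint would pass 70% of its speed; a pose out of reach is approached as far as the arm can. A call with a gripper value outside its range is refused whole. "claw" is the finger opening in cm, from 0 to 8.7, set as the call begins (left out, the last holds). The fingers move at their own pace and stop on an object; "squeeze" is the grip in N (left out, the last holds). Time passes only in rows, so rows that do not move let the fingers close. It gives the time, the measured TCP pose, the force, the opening and the grip force at its end, in the units of the state.
- telemetry.read_state(): the state, without advancing time (a new reading comes with each control period).
- imaging.camera(name): name is "scene" or "side" or "wrist"; returns a dict with "img" (384x512x3 uint8, red, green, blue), "camera_matrix" (3x3 intrinsics, pixels), "R" (3x3) and "t" (3): a world point X has camera coordinates R X + t. Camera axes: x right, y down, z forward; pixel columns grow to the right and rows downward; lengths in m; the calibration is good to about 2 mm. A picture is of the moment at which its call begins. There is no depth.
- job.close_job(): hands the job in; it is judged then, once.
The state is a dict: "time": time; "joint_positions": joint angles; "joint_vel": joint speeds; "joint_torque": joint torques, N m; "ee_pos": TCP position; "eef_rot": TCP orientation; "ft_force": force on the tool from outside, world axes, zero at the start; "torque": the same for the moment, N m; "width": finger opening in m; "grip_force": force on a finger pad.
Only numpy, scipy, OpenCV 4.12 (cv2) and the standard library are available. Lean on these libraries where they do the work, as an engineer would, in place of code of your own. Each camera call takes 0.05 s, during which the arm holds its last target. There are 200 camera calls.

TASK

Take the round six-hole rotor out of its stand by its finger plate, put its keyed shaft into the centrifuge's sprung drive hub and turn it under light pressure until the key slips into the hub's slot and the rotor drops fully home on the hub. Then keep pushing: finish while still gripping the rotor and holding it pressed down, with the sprung hub about half-way down its 14 mm travel. Leave the cross-shaped rotor alone in its stand.

Things in the scene. Friction and masses are not known exactly. Their poses are not given: they have to be found in the camera images.
- rotor_grip (a point): Centre of the upright finger plate on the round six-hole aluminium rotor to be fitted (loose, about 0.14 kg). Plate: 36 mm long along x, 14 mm thick along y, 46 mm tall (23 mm above and below this point), standing on a disc 56 mm in diameter, 9 mm thick. At the start the disc rests on a grey fixed stand 70 mm square, 40 mm tall, the shaft hanging in its 30 mm hole. z is up.
- rotor_seat (a point): Centre of that disc's flat underside, 32 mm below rotor_grip, same axes. Fully home, it lies on the hub's top face. A small nose on the disc's rim, 9 mm wide, reaching 38 mm from the axis, points along +x, the same way as the key.
- rotor: The same rotor; origin at the lower tip of its steel shaft, 28 mm below the disc's underside, same axes. Shaft 16 mm in diameter, tip tapered. One key, 5 mm wide, on the shaft's +x side, out to 13 mm from the axis, from the disc's underside down to 14 mm above the tip; the last 14 mm are a plain round pilot.
- cross_grip (a point): Centre of a like finger plate (36 x 14 x 46 mm) on the other rotor, cross-shaped with four arms, 84 mm from tip to tip, no key, standing in another such grey stand. Not wanted; leave it there.
- machine_mid (a point): Centre of the flat top of the white centrifuge housing, 85 mm above the work surface. The housing is fixed, 170 mm square and 85 mm tall, lid off; its -x side has a small screen. Axes are the housing's. The hub stands up through a round opening, 55 mm wide, in the middle of this top.
- hub_top (a point): Centre of the hub's top face, on its vertical axis, 20 mm above the housing's top at rest; moves down with the hub. Its axes are the HOUSING's and do not show how the hub is turned. The hub is a 36 mm square steel block with an 18 mm bore, over 40 mm deep. Until the key drops in, it rides on this face and holds the disc 14 mm above it.
- hub_bore (a point): Point on the hub's axis 20 mm below its top face; axes are the HOUSING's. One slot, 8 mm wide, full depth, runs from the bore to 14.5 mm from the axis. It points along the housing's +x within 0.5 rad either way; the exact angle is not told: see it from above or feel for it by turning. The key has about 0.1 rad of play. The hub is stiff to turn (0.3 N m), and stays.
- hub_slide (a joint): How far the hub is pressed down on its spring, m: 0 up (at rest), 0.014 at the bottom stop. Under the rotor's weight alone it stays up; pressed with the rotor it starts to move at about 2 N and takes 0.5 N more per mm. It rises when relieved, so it jumps up when the key slips in.
Mind the look-alikes: they are no part of the job. Leave any red or turquoise look-alike of the rotor alone. What is shaped like the part that bears machine_mid but green is not meant.

How it is judged:
By the outcome, as a careful person would: the job done as asked, in the order asked, and still so for the second after the job is handed in, while the arm keeps its last pose, push and grip.
It also fails if it takes over 48 s, if anything falls off the work surface, if the arm or the gripper's body presses on something with over 40 N, if the wrist force passes 120 N, or if a joint passes its speed limit or range.

## Working session

There is one attempt and no reset: what is moved stays moved. The work goes in short steps, Python scripts to look and compute and a tool call to move; the robot and the scene stay as the last step left them, time stands still between calls to the robot, and variables do not carry over. Pictures are saved under pics/ and viewed, at most 10 in all, crops included, and the job is handed in when it is done.

Besides the shell and the picture viewer there is one more tool, called after "Request:" by a JSON object that holds its "api" and its "payload", one argument or row to a line. move_arm: Moves the arm, as the interface text tells. Its arguments: {"type":"object","properties":{"steps":{"type":"array","items":{"type":"object","properties":{"dx":{"type":"number"},"dy":{"type":"number"},"dz":{"type":"number"},"spin":{"type":"number"}}}},"claw":{"type":"number"},"squeeze":{"type":"number"}},"required":["steps"]}

```bash
mkdir -p pics; ls
cat > h.py <<'E'
import numpy as np,cv2
from bench import telemetry,imaging,job,r
def shot(n,f=None):
    c=imaging.camera(n)
    if f: cv2.imwrite('pics/'+f,c['img'][:,:,::-1])
    np.savez('last_'+n,**{k:np.array(c[k]) for k in('img','camera_matrix','R','t')})
    return c
def load(n): return dict(np.load('last_'+n+'.npz'))
def ray(c,u,v,z):
    K,R,t=[np.array(c[k]) for k in('camera_matrix','R','t')]
    d=R.T@np.linalg.solve(K,[u,v,1]);o=-R.T@t
    return o+d*(z-o[2])/d[2]
def proj(c,X):
    p=np.array(c['camera_matrix'])@(np.array(c['R'])@np.array(X)+np.array(c['t']));return p[:2]/p[2]
E
python3 - <<'E'
from h import *
a=shot('scene');b=shot('side');w=shot('wrist')
im=np.hstack([a['img'],b['img']])
cv2.imwrite('pics/s1.png',a['img'][:,:,::-1]);cv2.imwrite('pics/s2.png',b['img'][:,:,::-1]);cv2.imwrite('pics/s3.png',w['img'][:,:,::-1])
for c in(a,b,w): print(-np.array(c['R']).T@np.array(c['t']),np.array(c['R'])[2])
s=telemetry.read_state();print(s,r.tips_ahead)
E
```

```text
pics
[ 1.01534115 -0.72192673  1.44306053] [-0.37154878  0.33544339 -0.86569581]
[0.03188512 0.5436758  0.91180273] [ 0.34701657 -0.63356085 -0.69150571]
[ 0.31657108 -0.54204578  0.38351045] [-0.22198314 -0.09872828 -0.97003928]
{'time': 0.15, 'joint_positions': array([ 1.12342697,  0.33273438, -0.06470552,  1.46071353,  0.02161587,
        1.34988819, -0.08848251]), 'joint_vel': array([ 4.78850320e-05, -2.54840466e-03, -1.03557904e-03, -4.13052056e-03,
       -8.41828094e-05, -3.29715562e-04, -3.50677135e-04]), 'joint_torque': array([ 2.27059891e-04, -6.23629975e+01,  2.43316556e-02, -3.90143573e+01,
       -6.14859746e-02,  3.73549468e-02,  1.51600648e-04]), 'ee_pos': array([ 0.25754291, -0.5693785 ,  0.40414848]), 'eef_rot': array([ 9.77526424e-01,  2.10812278e-01, -1.37955888e-04, -5.05272108e-04]), 'ft_force': array([-0.38872096,  0.19625112, -0.2940021 ]), 'torque': array([0.02481644, 0.00370331, 0.01986572]), 'grip_force': 0.0, 'width': 0.08707179774804939} 0.1822
```

View pics/s1.png

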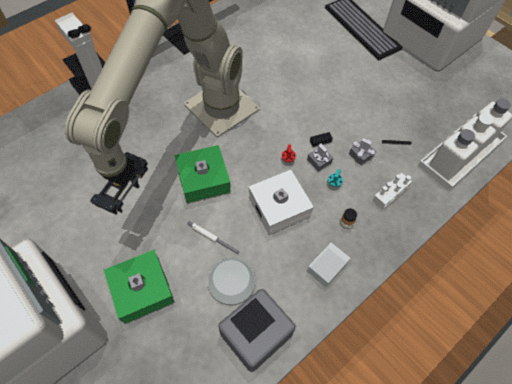

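View pics/s2.png

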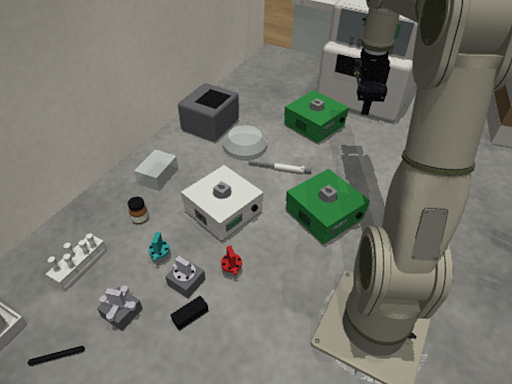

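Candidates, grey rotors in stands:
- Scene (320,155) / side (184,272): looks like a round disc with holes.
- Scene (362,150) / side (119,303): cross arms.

The red (scene 288,155) and turquoise (335,180) ones are look-alikes. The white housing is at scene (281,201), and two green ones are not meant. I'll confirm with one crop.

Run:
```python
from h import *
b=load('side')['img'];a=load('scene')['img']
x=cv2.resize(b[160:335,90:290],None,fx=4,fy=4,interpolation=cv2.INTER_CUBIC)[:600]
y=b[160:335,90:290];y=cv2.resize(y,(640,560),interpolation=cv2.INTER_CUBIC)
cv2.imwrite('pics/c1.png',y[:,:,::-1])
z=cv2.resize(a[125:235,240:385],(784,595),interpolation=cv2.INTER_CUBIC)
cv2.imwrite('pics/c2.png',z[:,:,::-1])
```

```text
(no output)
```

View pics/c1.png

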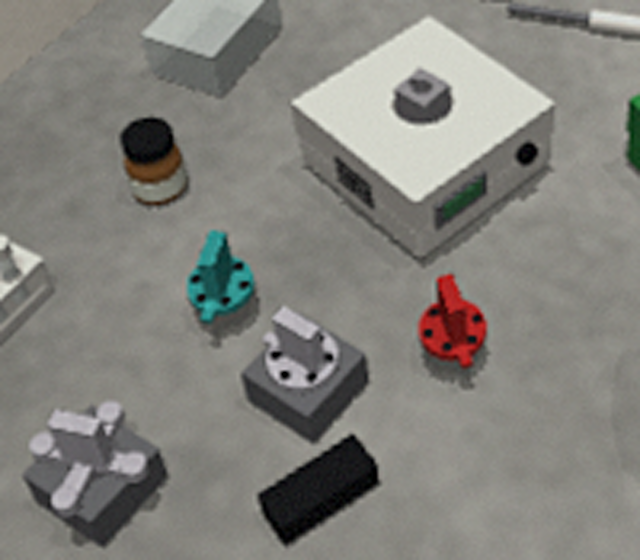

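View pics/c2.png

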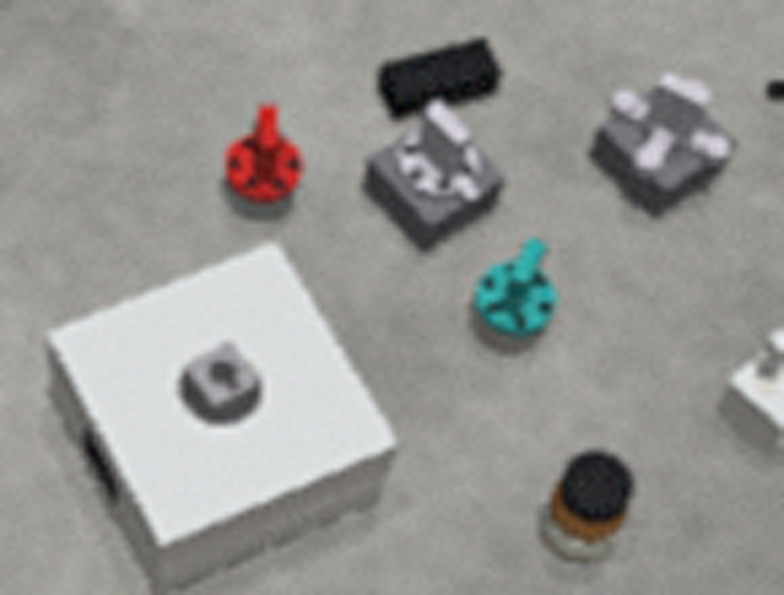

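Both crops agree. The round six-hole aluminium rotor is at scene (320,155), its nose toward the lower right of the stand. The cross is at scene (362,150). The white housing is at scene (281,200). Next I'll measure rough positions.

Run:
```python
from h import *
b=load('side');a=load('scene')
fa=lambda x,y:(240+x*145/784,125+y*110/595); fb=lambda x,y:(90+x/3.2,160+y/3.2)
P=lambda n,c,f,pts,z:print(n,[ray(c,*f(*p),z)[:2].round(3).tolist() for p in pts])
P('house scene',a,fa,[(48,335),(275,243),(397,443),(163,545)],.085)
P('house side',b,fb,[(293,103),(430,18),(553,103),(418,198)],.085)
P('hub scene',a,fa,[(222,372)],.105);P('hub side',b,fb,[(421,86)],.105)
P('plate top side',b,fb,[(282,310),(318,340),(302,325)],.095)
P('plate top scene',a,fa,[(437,107),(464,132),(450,120)],.095)
P('nose side/scene',b,fb,[(270,343)],.049);P('',a,fa,[(469,187)],.049)
P('screen side: green, grille, scene dark',b,fb,[(460,200),(352,180)],.05);P('',a,fa,[(95,460)],.05)
P('disc side',b,fb,[(302,357)],.049)
```

```text
house scene [[0.413, -0.198], [0.457, -0.035], [0.619, -0.079], [0.575, -0.242]]
house side [[0.613, -0.08], [0.568, -0.241], [0.408, -0.197], [0.453, -0.04]]
hub scene [[0.515, -0.138]]
hub side [[0.512, -0.139]]
plate top side [[0.477, 0.114], [0.437, 0.123], [0.455, 0.118]]
plate top scene [[0.452, 0.123], [0.479, 0.122], [0.466, 0.122]]
nose side/scene [[0.491, 0.121]]
 [[0.496, 0.12]]
screen side: green, grille, scene dark [[0.437, -0.082], [0.533, -0.054]]
 [[0.489, -0.223]]
disc side [[0.461, 0.119]]
```

Request:
{"api": "move_arm", "payload": {
  "steps": [
    {"dx": 3.4, "dy": -2.4},
    {"dx": 3.4, "dy": -2.4},
    {"dx": 3.4, "dy": -2.4},
    {"dx": 3.4, "dy": -2.4},
    {"dx": 3.4, "dy": -2.4},
    {"dx": 3.4, "dy": -2.4},
    {"dx": 3.4, "dy": -2.4},
    {"dx": 3.4, "dy": -2.4},
    {"dx": 3.4, "dy": -2.4},
    {"dx": 3.4, "dy": -2.4},
    {"dx": 3.4, "dy": -2.4},
    {"dx": 3.4, "dy": -2.4}
  ]
}}

```text
$.steps[0]: bad value
```

Request:
{"api": "move_arm", "payload": {
  "steps": [
    {"spin": 0.12},
    {"spin": 0.12},
    {"spin": 0.12},
    {"spin": 0.12},
    {}
  ]
}}

```text
$.steps[0]: bad value
```

Run:
```python
from h import *
w=shot('wrist')
p=proj(w,[.513,-.139,.105]);print(p,-np.array(w['R']).T@np.array(w['t']),telemetry.read_state()['ee_pos'])
u,v=[int(k) for k in p]
cv2.imwrite('pics/w1.png',cv2.resize(w['img'],(800,600),interpolation=cv2.INTER_CUBIC)[:,:,::-1])
```

```text
[-169.69787549 -415.29583442] [ 0.31658314 -0.54206861  0.38362251] [ 0.25757891 -0.56937947  0.40425819]
```

View pics/w1.png

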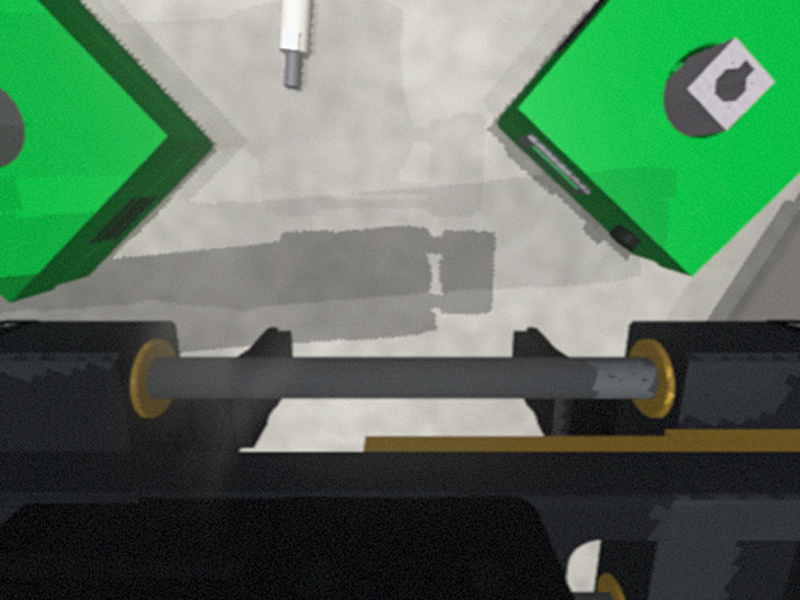

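The gripper hides what is right below it, and image-up is tool +x. I'll therefore stop with the hub about 0.1 m ahead of the TCP. Rows need all four fields.

Request:
{"api": "move_arm", "payload": {
  "steps": [
    {"dx": 3.2, "dy": -2.9, "dz": 0, "spin": 0},
    {"dx": 3.2, "dy": -2.9, "dz": 0, "spin": 0},
    {"dx": 3.2, "dy": -2.9, "dz": 0, "spin": 0},
    {"dx": 3.2, "dy": -2.9, "dz": 0, "spin": 0},
    {"dx": 3.2, "dy": -2.9, "dz": 0, "spin": 0},
    {"dx": 3.2, "dy": -2.9, "dz": 0, "spin": 0},
    {"dx": 3.2, "dy": -2.9, "dz": 0, "spin": 0},
    {"dx": 3.2, "dy": -2.9, "dz": 0, "spin": 0},
    {"dx": 3.2, "dy": -2.9, "dz": 0, "spin": 0},
    {"dx": 3.2, "dy": -2.9, "dz": 0, "spin": 0}
  ]
}}

```text
time: 1.2
ee_pos: [0.4299, -0.1716, 0.4049]
eef_rot: [0.978, 0.211, 0.0, 0.0]
ft_force: [0.7, 0.8, 0.1]
width: 0.0869
grip_force: 0.0
```

Request:
{"api": "move_arm", "payload": {
  "steps": [
    {"dx": 0, "dy": 0, "dz": 0, "spin": 0.12},
    {"dx": 0, "dy": 0, "dz": 0, "spin": 0.12},
    {"dx": 0, "dy": 0, "dz": 0, "spin": 0.12},
    {"dx": 0, "dy": 0, "dz": 0, "spin": 0.12},
    {"dx": 0, "dy": 0, "dz": 0, "spin": 0}
  ]
}}

```text
time: 1.7
ee_pos: [0.4296, -0.1733, 0.4047]
eef_rot: [1.0, -0.029, -0.0, 0.0]
ft_force: [-0.4, 0.4, -0.6]
width: 0.0872
grip_force: 0.0
```

Run:
```python
from h import *
w=shot('wrist');s=telemetry.read_state()
p=proj(w,[.513,-.139,.105]);print(p,s['ee_pos'],s['eef_rot'],s['joint_positions'])
u,v=np.clip(p.astype(int),[100,75],[412,309])
c=w['img'][v-75:v+75,u-100:u+100]; print(u,v)
cv2.imwrite('pics/w2.png',cv2.resize(c,(800,600),interpolation=cv2.INTER_CUBIC)[:,:,::-1])
```

```text
[216.38163058  98.66519279] [ 0.42958432 -0.17329758  0.40470361] [ 9.99653691e-01 -2.63153300e-02 -3.01974864e-05  3.68579517e-05] [ 7.09520218e-01 -4.12873321e-03 -4.19570152e-01  1.84826989e+00
 -1.65665068e-03  1.29713285e+00 -1.33303203e+00]
216 98
```

View pics/w2.png

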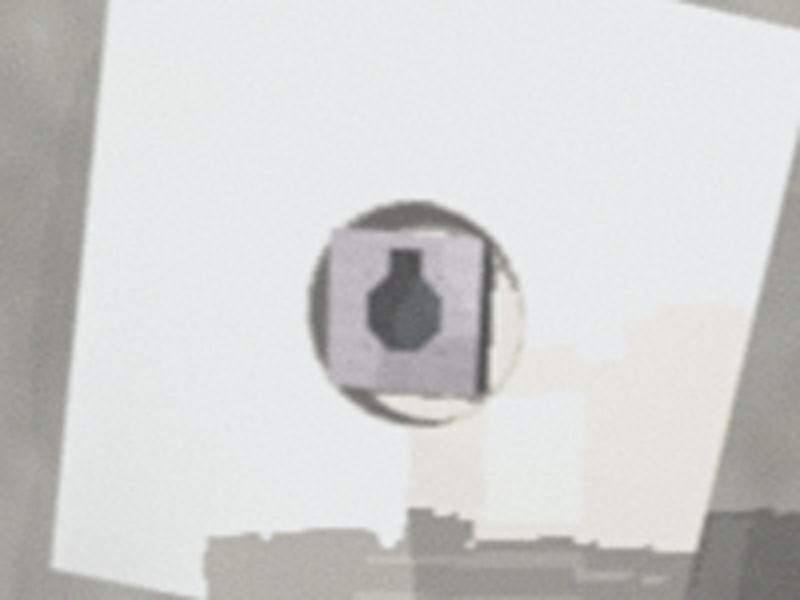

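The hub's bore is at crop (404,312), with its slot pointing straight up to (406,250). The hub corners are (331,229), (484,236), (479,396) and (330,387).

Run:
```python
from h import *
w=load('wrist');f=lambda x,y:ray(w,116+(x+.5)/4-.5,23+(y+.5)/4-.5,.105)[:2]
# refine hub: grey square contour
b=f(404,312);e=f(406,250);print('bore',b,'slot yaw',np.arctan2(*(e-b)[::-1]),np.linalg.norm(e-b))
C=np.array([f(*p) for p in[(331,229),(484,236),(479,396),(330,387)]]);print('hub c',C.mean(0),C.round(4).tolist())
d=C[0]-C[3];d2=C[1]-C[2];d3=C[3]-C[2];d4=C[0]-C[1]
print([np.arctan2(d[1],d[0]),np.arctan2(d2[1],d2[0]),np.arctan2(d3[1],d3[0])-np.pi/2,np.arctan2(d4[1],d4[0])-np.pi/2])
```

```text
bore [ 0.51120045 -0.13906801] slot yaw -0.12527358372798528 0.014054732629618637
hub c [ 0.51087133 -0.13952723] [[0.5308, -0.1236], [0.5272, -0.1595], [0.4907, -0.1555], [0.4948, -0.1195]]
[np.float64(-0.11424190096465447), np.float64(-0.10737939808909011), np.float64(-0.1152973969429103), np.float64(-0.09959432248528421)]
```

Request:
{"api": "move_arm", "payload": {
  "steps": [
    {"dx": -0.75, "dy": -3.55, "dz": 0, "spin": 0},
    {"dx": -0.75, "dy": -3.55, "dz": 0, "spin": 0},
    {"dx": -0.75, "dy": -3.55, "dz": 0, "spin": 0},
    {"dx": -0.75, "dy": -3.55, "dz": 0, "spin": 0},
    {"dx": -0.75, "dy": -3.55, "dz": 0, "spin": 0},
    {"dx": -0.75, "dy": -3.55, "dz": 0, "spin": 0},
    {"dx": -0.75, "dy": -3.55, "dz": 0, "spin": 0},
    {"dx": -0.75, "dy": -3.55, "dz": 0, "spin": 0},
    {"dx": 0, "dy": 0, "dz": 0, "spin": 0},
    {"dx": 0, "dy": 0, "dz": 0, "spin": 0}
  ]
}}

```text
time: 2.75
ee_pos: [0.3853, 0.1139, 0.4048]
eef_rot: [1.0, -0.025, 0.0, 0.0]
ft_force: [0.5, -0.1, 0.1]
width: 0.0871
grip_force: 0.0
```

Run:
```python
from h import *
w=shot('wrist');s=telemetry.read_state()
p=proj(w,[.46,.12,.095]);print(p,s['ee_pos'],s['eef_rot'],s['joint_positions'])
u,v=np.clip(p.astype(int),[100,75],[412,309])
c=w['img'][v-75:v+75,u-100:u+100]; print(u,v)
cv2.imwrite('pics/w3.png',cv2.resize(c,(800,600),interpolation=cv2.INTER_CUBIC)[:,:,::-1])
```

```text
[247.12136542 106.78816547] [0.38547044 0.11300939 0.40468803] [ 9.99646428e-01 -2.65891312e-02  1.96442010e-05  1.93269881e-04] [ 0.46836696 -0.17251082 -0.76603048  1.96314473 -0.12324553  1.30538261
 -1.88168369]
247 106
```

View pics/w3.png

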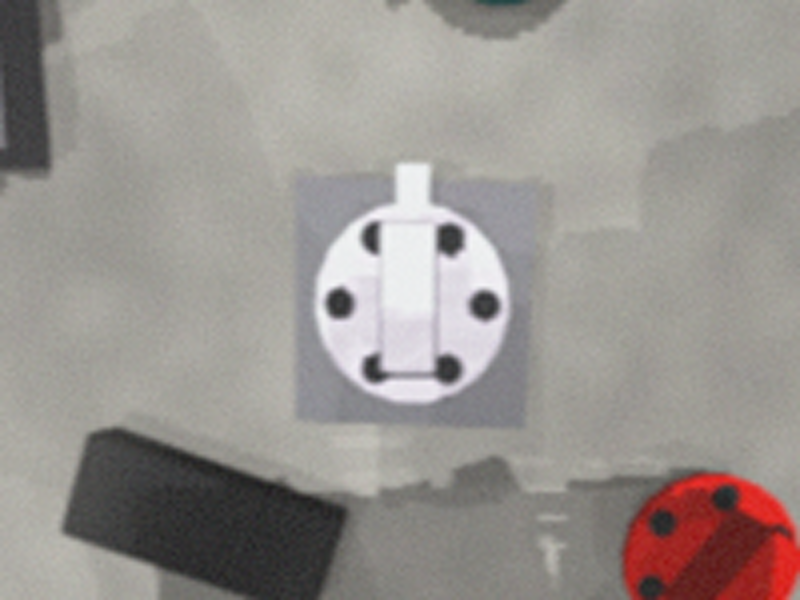

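The rotor is confirmed: six holes, plate-top corners (383,222), (436,222), (437,372), (381,372). The nose tip is at (414,163) and the disc centre at (412,303). The red one (720,550) and turquoise one (500,0) are clear of it.

Run:
```python
from h import *
w=load('wrist');f=lambda x,y,z:ray(w,147+(x+.5)/4-.5,31+(y+.5)/4-.5,z)[:2]
C=np.array([f(*p,.095) for p in[(383,222),(436,222),(437,372),(381,372)]])
print('plate',C.mean(0));d=C[0]+C[1]-C[2]-C[3];print('yaw',np.arctan2(d[1],d[0]),np.linalg.norm(d)/2)
n=f(414,163,.049);c=f(412,303,.049);print('disc',c,'nose',n,np.arctan2(*(n-c)[::-1]))
h=f(340,303,.049)-f(484,305,.049);print('holes yaw',np.arctan2(h[1],h[0])-np.pi/2)
s=telemetry.read_state();q=s['eef_rot'];yaw=2*np.arctan2(q[1],q[0])
D=c-s['ee_pos'][:2] if 0 else (C.mean(0)+c)/2-s['ee_pos'][:2]
print('tool yaw',yaw,'dx',D@[np.cos(yaw),np.sin(yaw)],'dy',D@[np.sin(yaw),-np.cos(yaw)],'dz',s['ee_pos'][2]-.164-.072)
```

```text
plate [0.46145844 0.1181038 ]
yaw -0.060604161794583646 0.03587113822777098
disc [0.46189248 0.11857136] nose [0.49958807 0.11587583] -0.07138629027952767
holes yaw -0.06342290572673748
tool yaw -0.05318453133583605 dx 0.07581402187512444 dy -0.009371676266603946 dz 0.16868802757491025
```

Request:
{"api": "move_arm", "payload": {
  "claw": 5,
  "squeeze": 30,
  "steps": [
    {"dx": 2.55, "dy": -0.3, "dz": 0, "spin": 0.01},
    {"dx": 2.55, "dy": -0.3, "dz": 0, "spin": 0},
    {"dx": 2.5, "dy": -0.35, "dz": 2, "spin": 0},
    {"dx": 0, "dy": 0, "dz": 3, "spin": 0},
    {"dx": 0, "dy": 0, "dz": 3, "spin": 0},
    {"dx": 0, "dy": 0, "dz": 2.5, "spin": 0},
    {"dx": 0, "dy": 0, "dz": 2, "spin": 0},
    {"dx": 0, "dy": 0, "dz": 2, "spin": 0},
    {"dx": 0, "dy": 0, "dz": 2, "spin": 0},
    {"dx": 0, "dy": 0, "dz": 0, "spin": 0},
    {"dx": 0, "dy": 0, "dz": 0, "spin": 0}
  ]
}}

```text
time: 3.9
ee_pos: [0.4621, 0.1175, 0.2399]
eef_rot: [0.999, -0.033, -0.0, 0.0]
ft_force: [1.0, -0.0, -0.2]
width: 0.05
grip_force: 0.0
```

Request:
{"api": "move_arm", "payload": {
  "claw": 0.5,
  "squeeze": 40,
  "steps": [
    {"dx": 0, "dy": 0, "dz": 0, "spin": 0},
    {"dx": 0, "dy": 0, "dz": 0, "spin": 0},
    {"dx": 0, "dy": 0, "dz": 0, "spin": 0},
    {"dx": 0, "dy": 0, "dz": 0, "spin": 0},
    {"dx": 0, "dy": 0, "dz": 0, "spin": 0},
    {"dx": 0, "dy": 0, "dz": 0, "spin": 0}
  ]
}}

```text
time: 4.5
ee_pos: [0.4619, 0.1183, 0.2399]
eef_rot: [0.999, -0.033, 0.0, 0.0]
ft_force: [-0.5, -0.3, 1.6]
width: 0.0137
grip_force: 40.0
```

Request:
{"api": "move_arm", "payload": {
  "steps": [
    {"dx": 0, "dy": 0, "dz": -1, "spin": 0},
    {"dx": 0, "dy": 0, "dz": -2, "spin": 0},
    {"dx": 0, "dy": 0, "dz": -3, "spin": 0},
    {"dx": 0, "dy": 0, "dz": -3, "spin": 0},
    {"dx": 0, "dy": 0, "dz": -3, "spin": 0},
    {"dx": 0, "dy": 0, "dz": -2, "spin": 0},
    {"dx": 0, "dy": 0, "dz": 0, "spin": 0}
  ]
}}

```text
time: 5.2
ee_pos: [0.4623, 0.1189, 0.3829]
eef_rot: [0.999, -0.032, 0.002, -0.0]
ft_force: [0.8, -0.1, -1.3]
width: 0.0135
grip_force: 40.0
```

Request:
{"api": "move_arm", "payload": {
  "steps": [
    {"dx": 0.3, "dy": 1.2, "dz": 0, "spin": 0},
    {"dx": 0.6, "dy": 2.4, "dz": 0, "spin": 0},
    {"dx": 0.8, "dy": 3, "dz": 0, "spin": 0},
    {"dx": 0.8, "dy": 3, "dz": 0, "spin": 0},
    {"dx": 0.8, "dy": 3, "dz": 0, "spin": 0},
    {"dx": 0.8, "dy": 3, "dz": 0, "spin": 0},
    {"dx": 0.8, "dy": 3, "dz": 0, "spin": 0},
    {"dx": 0.8, "dy": 3, "dz": 0, "spin": 0},
    {"dx": 0.6, "dy": 2.4, "dz": 0, "spin": 0},
    {"dx": 0.3, "dy": 1.4, "dz": 0, "spin": 0.045},
    {"dx": 0, "dy": 0, "dz": 0, "spin": 0},
    {"dx": 0, "dy": 0, "dz": 0, "spin": 0}
  ]
}}

```text
time: 6.4
ee_pos: [0.511, -0.1387, 0.3791]
eef_rot: [0.998, -0.055, -0.001, -0.0]
ft_force: [0.5, 0.7, -1.3]
width: 0.014
grip_force: 40.0
```

Run:
```python
from h import *
s=telemetry.read_state();print(s['ee_pos'],s['eef_rot'],s['joint_positions'],s['ft_force'],s['width'])
b=shot('side');a=shot('scene')
o=[]
for c in(a,b):
    u,v=proj(c,[.511,-.139,.15]).astype(int);print(u,v)
    o.append(cv2.resize(c['img'][v-50:v+50,u-33:u+33],(396,600),interpolation=cv2.INTER_CUBIC))
cv2.imwrite('pics/c3.png',np.hstack(o)[:,:,::-1])
```

```text
[ 0.5109554 -0.1386827  0.3791431] [ 9.98493127e-01 -5.48724762e-02 -5.36038134e-04 -4.45572037e-04] [ 0.72176042  0.18890816 -0.60349704  1.72220169  0.11109912  1.26617009
 -1.58754145] [ 0.4737867   0.67450585 -1.3396335 ] 0.01403437378910451
281 186
221 175
```

View pics/c3.png

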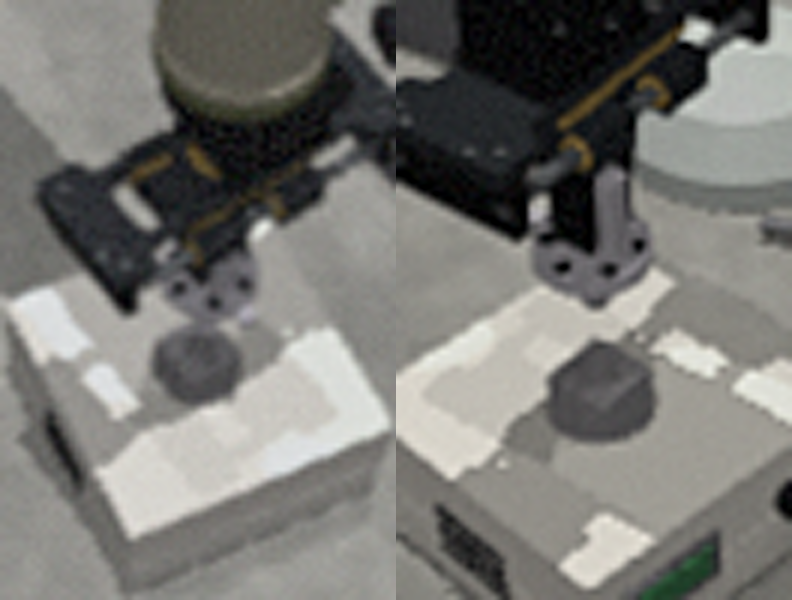

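Request:
{"api": "move_arm", "payload": {
  "steps": [
    {"dx": 0, "dy": 0.05, "dz": 1.5, "spin": 0},
    {"dx": 0, "dy": 0, "dz": 1.5, "spin": 0},
    {"dx": 0, "dy": 0, "dz": 1, "spin": 0},
    {"dx": 0, "dy": 0, "dz": 0.4, "spin": 0},
    {"dx": 0, "dy": 0, "dz": 0.2, "spin": 0},
    {"dx": 0, "dy": 0, "dz": 0.2, "spin": 0},
    {"dx": 0, "dy": 0, "dz": 0, "spin": 0}
  ]
}}

```text
time: 7.2
ee_pos: [0.5112, -0.14, 0.3319]
eef_rot: [0.998, -0.055, 0.0, 0.0]
ft_force: [0.3, 0.3, -0.8]
width: 0.0135
grip_force: 40.0
```

Request:
{"api": "move_arm", "payload": {
  "steps": [
    {"dx": 0, "dy": 0, "dz": 0.2, "spin": 0},
    {"dx": 0, "dy": 0, "dz": 0.2, "spin": 0},
    {"dx": 0, "dy": 0, "dz": 0.2, "spin": 0},
    {"dx": 0, "dy": 0, "dz": 0, "spin": 0}
  ]
}}

```text
time: 7.6
ee_pos: [0.511, -0.1399, 0.3255]
eef_rot: [0.998, -0.055, -0.0, -0.0]
ft_force: [0.0, 0.5, -1.1]
width: 0.0139
grip_force: 40.0
```

Request:
{"api": "move_arm", "payload": {
  "steps": [
    {"dx": 0, "dy": 0, "dz": 0.2, "spin": 0},
    {"dx": 0, "dy": 0, "dz": 0.2, "spin": 0},
    {"dx": 0, "dy": 0, "dz": 0.2, "spin": 0},
    {"dx": 0, "dy": 0, "dz": 0.2, "spin": 0},
    {"dx": 0, "dy": 0, "dz": 0, "spin": 0}
  ]
}}

```text
time: 8.1
ee_pos: [0.5111, -0.1399, 0.3174]
eef_rot: [0.998, -0.055, -0.0, -0.0]
ft_force: [0.8, -0.1, -2.3]
width: 0.0136
grip_force: 40.0
```

Request:
{"api": "move_arm", "payload": {
  "steps": [
    {"dx": 0, "dy": 0, "dz": 0.2, "spin": 0},
    {"dx": 0, "dy": 0, "dz": 0.2, "spin": 0},
    {"dx": 0, "dy": 0, "dz": 0, "spin": 0}
  ]
}}

```text
time: 8.4
ee_pos: [0.5111, -0.1399, 0.3135]
eef_rot: [0.998, -0.055, -0.0, -0.0]
ft_force: [0.6, 0.1, -1.5]
width: 0.0138
grip_force: 40.0
```

No resistance 5 mm past where the key would ride, so the key is entering the slot. Going on down to seat it.

Request:
{"api": "move_arm", "payload": {
  "steps": [
    {"dx": 0, "dy": 0, "dz": 0.2, "spin": 0},
    {"dx": 0, "dy": 0, "dz": 0.2, "spin": 0},
    {"dx": 0, "dy": 0, "dz": 0.2, "spin": 0},
    {"dx": 0, "dy": 0, "dz": 0.2, "spin": 0},
    {"dx": 0, "dy": 0, "dz": 0, "spin": 0},
    {"dx": 0, "dy": 0, "dz": 0, "spin": 0}
  ]
}}

```text
time: 9.0
ee_pos: [0.5111, -0.1399, 0.3057]
eef_rot: [0.998, -0.055, -0.0, 0.0]
ft_force: [1.3, 0.5, 0.2]
width: 0.0139
grip_force: 40.0
```

Request:
{"api": "move_arm", "payload": {
  "steps": [
    {"dx": 0, "dy": 0, "dz": 0.1, "spin": 0},
    {"dx": 0, "dy": 0, "dz": 0.1, "spin": 0},
    {"dx": 0, "dy": 0, "dz": 0, "spin": 0}
  ]
}}

```text
time: 9.3
ee_pos: [0.5111, -0.14, 0.304]
eef_rot: [0.998, -0.055, 0.0, 0.0]
ft_force: [-0.9, -0.3, 2.9]
width: 0.0138
grip_force: 40.0
```

Request:
{"api": "move_arm", "payload": {
  "steps": [
    {"dx": 0, "dy": 0, "dz": 0.1, "spin": 0},
    {"dx": 0, "dy": 0, "dz": 0.1, "spin": 0},
    {"dx": 0, "dy": 0, "dz": 0, "spin": 0}
  ]
}}

```text
time: 9.6
ee_pos: [0.5112, -0.14, 0.3018]
eef_rot: [0.998, -0.055, 0.0, 0.0]
ft_force: [-1.4, 0.8, 3.3]
width: 0.0139
grip_force: 40.0
```

Request:
{"api": "move_arm", "payload": {
  "steps": [
    {"dx": 0, "dy": 0, "dz": 0.1, "spin": 0},
    {"dx": 0, "dy": 0, "dz": 0.1, "spin": 0},
    {"dx": 0, "dy": 0, "dz": 0, "spin": 0}
  ]
}}

```text
time: 9.9
ee_pos: [0.5112, -0.14, 0.2998]
eef_rot: [0.998, -0.055, 0.0, 0.0]
ft_force: [-1.4, 0.0, 5.0]
width: 0.0138
grip_force: 40.0
```

Run:
```python
from h import *
F=[]
for i in range(14):
    c=imaging.camera('side');s=telemetry.read_state();F.append(s['ft_force'])
F=np.array(F);print(F.mean(0),F.std(0),s['ee_pos'],s['torque'])
o=[]
for n in('scene','side'):
    c=shot(n);u,v=proj(c,[.511,-.139,.12]).astype(int)
    o.append(cv2.resize(c['img'][v-40:v+35,u-25:u+25],(400,600),interpolation=cv2.INTER_CUBIC))
cv2.imwrite('pics/c4.png',np.hstack(o)[:,:,::-1])
```

```text
[-0.9337576  -0.24920781  5.05095494] [0.65037778 0.48724276 0.53087327] [ 0.51114656 -0.13997757  0.29980816] [-0.07073364  0.1226955   0.0308536 ]
```

View pics/c4.png

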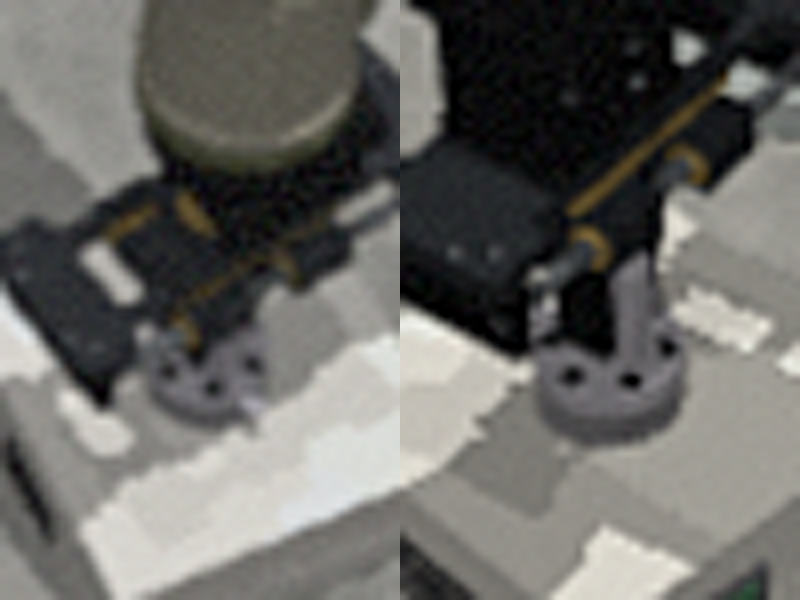

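The disc sits on the hub with no visible gap. Heights and forces agree on about 6 mm of hub travel, so I'll push 1 mm more.

Request:
{"api": "move_arm", "payload": {
  "steps": [
    {"dx": 0, "dy": 0, "dz": 0.1, "spin": 0},
    {"dx": 0, "dy": 0, "dz": 0, "spin": 0},
    {"dx": 0, "dy": 0, "dz": 0, "spin": 0},
    {"dx": 0, "dy": 0, "dz": 0, "spin": 0}
  ]
}}

```text
time: 11.1
ee_pos: [0.5111, -0.14, 0.2988]
eef_rot: [0.998, -0.055, 0.0, 0.0]
ft_force: [-0.8, -0.5, 5.6]
width: 0.0139
grip_force: 40.0
```

Run:
```python
from h import *
F=[]
for i in range(14):
    imaging.camera('side');s=telemetry.read_state();F.append(s['ft_force'])
F=np.array(F);print(F.mean(0),s['ee_pos'],s['torque'],s['width'])
if 4.6<F[:,2].mean()<6.5: print(job.close_job())
```

```text
[-0.38205378 -0.63089844  5.193694  ] [ 0.51116669 -0.13996796  0.29886227] [-0.07873999  0.19101144  0.00412709] 0.014076597731394766
the job is handed in; nothing more can be done
None
```

I handed the job in with the round rotor seated on the hub, still gripped and pressed with about 5.2 N, and the hub roughly 7 mm down its 14 mm travel (estimated from height and force). I saw the slot from above and lined the key up before lowering, so it dropped straight in without turning under pressure; the cross rotor was not touched.

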